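# Empty the tilting scrap bin and stand it back

## Robot

A 7-joint arm with a two-finger parallel gripper is mounted at the origin on the work surface. World frame = base frame: x ahead of the robot, y to its left, z up, the work surface at z = 0. Lengths are in m, angles in rad, forces in N, time in s.
With the tool pointing down it reaches from about 0.4 to 0.875 m from the base axis. Payload 19.3 kg.
Tool frame: the origin (TCP) lies at the very end of the fingers, on their centre line; the grasp point (between the pads) lies 19 mm behind it; z points along the fingers, y is the line along which they close (so a half turn about z gives the same grasp; the last joint's range is limited). The gripper opens to 85 mm and grips with 20 to 120 N. Pads are 22 mm wide; open, the fingers measure 114 mm over their backs; the gripper's body (76 mm by 85 mm) begins 54 mm behind the grasp point. The pads swing forward as they close: fully open they stand 13 mm farther back than shut.
Start: joints at [-1.263, 0.521, -0.036, 1.599, 0.021, 1.021, -0.113], TCP at [0.231, 0.581, 0.198] pointing down, gripper open.
Joint ranges: [-2.91, 2.91], [-0.3, 2.13], [-1.5, 1.42], [0.17, 2.43], [-1.26, 4.41], [0.16, 1.93], [-2.52, 2.52]. Speed limits (rad/s): [1.89, 1.89, 2.39, 2.39, 3.01, 3.01, 3.01].

## Interface

Orientations are given as [roll, pitch, yaw] about the fixed x, y, z axes, in that order (R = Rz(yaw) Ry(pitch) Rx(roll)).
In Python, from workcell import monitor, optics, job_done gives the robot as it stands.
- The arm moves only by the shell command python3 -m handwheel 'ROWS' [FORCE]. ROWS is JSON, a list of rows, each an object of numbers: "dx", "dy", "dz": the shift along the tool's x, y, z in cm; "wx", "wy", "wz": the turn, a rotation vector about the tool's x, y, z in rad; "claw": the opening in per cent of the stroke, from 0 (shut) to 100 (fully open). A call has 1 to 8 rows; each row shifts and turns the commanded pose from where the row before left it, along the tool's axes as they then stand; what a row does not reach is not made up. A row lasts 1/8 s, in which the tool goes at most 62.5 mm and 10.7 degrees, less where a joint would pass 70% of its speed; a pose out of reach is approached as far as the arm can. A call with a gripper value outside its range is refused whole. The fingers move at their own pace and stop on an object; FORCE is the grip in N (left out, the last holds). Time passes only in rows, so rows that do not move let the fingers close. It gives the time, the measured TCP pose, the force, the opening and the grip force at its end, in the units of the state.
- monitor.observe(): the state, without advancing time (a new reading comes with each control period).
- optics.grab_frame(name): name is "side" or "top" or "wrist"; returns a dict with "frame" (400x640x3 uint8, blue, green, red), "fovy" (degrees; the focal length in pixels is half the picture's height over the tangent of half this angle, whatever the lens; pixels are square), "cx", "cy" (the principal point, pixels), "R" (3x3) and "t" (3): a world point X has camera coordinates R X + t. Camera axes: x right, y down, z forward; pixel columns grow to the right and rows downward; lengths in m; the calibration is good to about 2 mm. A picture is of the moment at which its call begins. There is no depth.
- job_done(): hands the job in; it is judged then, once.
Trained networks look in the newest picture that a camera, given by its name, has taken for a name from the list of things; names that differ only in an ending like _2 or _b are one class to them, and where a whole thing is asked for, a point or a joint stands for the part that bears it (a point fixed in the world has none). Each returns a list of dicts, best first, with "p" (0 to 1); they miss things now and then, are a little off and sometimes report something else, mostly with a low value. They report only what shows in the picture. A call takes as long as a camera call.
- optics.masks_of(name, camera): "region" (400x640 bool, what is visible of it) and "rect" ([left, top, width, height] in pixels, round what is visible of it).
The state is a dict: "clock": time; "qpos": joint angles; "qd": joint speeds; "joint_efforts": joint torques, N m; "position": TCP position; "tool_rot": TCP orientation; "force": force on the tool from outside, world axes, zero at the start; "moment": the same for the moment, N m; "grip_width": finger opening in m; "finger_force": force on a finger pad.
Only numpy, scipy, OpenCV 4.12 (cv2) and the standard library are available. Lean on these libraries where they do the work, as an engineer would, in place of code of your own. Each camera call takes 0.05 s, during which the arm holds its last target. There are 200 camera calls.

## Task

Push the tilting scrap bin over on its pivots so that all three brass stubs fall out into the tray under it, then push the bin fully back upright. Only push the bin: do not touch the stubs with the robot, and leave the cup, the arbor, the knob and the bedplate where they are.

Things in the scene. Friction and masses are not known exactly. Their poses are not given: they have to be found in the camera images.
- stand: Grey sheet-metal tray with two dark upright cheeks that carry the bin, fixed to the table. Origin: on the table top right below the middle of the pivot axis. x points to the tray's far end (the way the bin tips, within 30 degrees of away from the robot), y along the pivot axis, z up. Cheeks: 6 mm plates at y = +-88 mm, 50 mm long in x, tops 142 mm above the table.
- pivot (a point): Middle of the bin's pivot axis, 125 mm above the table, fixed to the stand, axes as the stand's. Measured from it with the bin upright: bin floor underside 60 mm below, rim 60 mm above; near wall upright, outer face at x = -55 mm; far wall flared outward as a pouring lip, outer face from x = +55 mm at the floor to +85 mm at the rim.
- tray_mid (a point): Middle of the tray's floor, 4 mm above the table, 93.5 mm to +x of the stand's origin, axes as the stand's. The tray's inside is 227 mm long (x) and 190 mm wide (y); walls 3 mm thick, tops 40 mm above the table (30 mm at the near end).
- bin (a joint): Tilt of the bright sheet-tin bin, rad: 0 = upright at its stop, 1.95 = fully tipped at its other stop, top gone to the stand's +x. It stays where it is left (stiff pivots, about 0.15 N m; bin 0.3 to 0.6 kg), so it must be pushed both ways, 5 to 10 N at the rim. The smooth stubs slide out near full tilt. The bin is 120 mm high, 150 mm wide along the pivot axis, walls 4 mm.
- bin_rim (a point): Middle of the top of the near wall's rolled rim (6 mm bead), turning with the bin. In the stand's frame: bin upright, 53 mm to -x of the pivot axis and 63 mm above it; fully tipped, 78 mm to +x and 26 mm above. Its axes are the stand's when the bin is upright.
- stub0_center (a point): Centre of a short plain brass rod stub, 16 mm in diameter and 36 mm long, about 60 g, its x axis along its length; starts lying on the floor of the bin.
- stub1_center (a point): Centre of a short plain brass rod stub, 16 mm in diameter and 36 mm long, about 60 g, its x axis along its length; starts lying on the floor of the bin.
- stub2_center (a point): Centre of a short plain brass rod stub, 16 mm in diameter and 36 mm long, about 60 g, its x axis along its length; starts lying on the floor of the bin.
- cup_mid (a point): Centre, half-way up, of the red enamelled tin parts cup: 72 mm in diameter, 75 mm high, standing on the table.
- arbor_mid (a point): Centre, half-way up, of the brass cylinder arbor standing on end: 26 mm in diameter, 82 mm high with its thinner 10 mm spindle on top.
- knob_mid (a point): Centre, half-way up, of the turned maple winding knob standing on the table: 42 mm in diameter, 42 mm high.
- bedplate_mid (a point): Middle of the top of the blackened cast-iron bedplate's base, 12 mm above the table: 130 x 80 x 12 mm with two 16 mm high ribs across it.

How it is judged:
By the outcome, as a careful person would: the job done as asked, in the order asked, and still so for the second after the job is handed in, with the robot touching nothing.
It also fails if it takes over 53 s, if anything falls off the work surface, if the arm or the gripper's body presses on something with over 40 N, if the wrist force passes 120 N, or if a joint passes its speed limit or range.

## Working session

There is one attempt and no reset: what is moved stays moved. The work goes in short steps, Python scripts to look and compute and a shell command to move; the robot and the scene stay as the last step left them, time stands still between calls to the robot, and variables do not carry over. Pictures are saved under pics/ and viewed, at most 11 in all, crops included, and the job is handed in when it is done.

```bash
mkdir -p pics; ls
cat > h.py <<'E'
import numpy as np,cv2
from workcell import monitor,optics,job_done
def cam(n):
    d=optics.grab_frame(n); f=200/np.tan(np.radians(d["fovy"])/2)
    K=np.array([[f,0,d["cx"]],[0,f,d["cy"]],[0,0,1]]); return d,K,np.array(d["R"]),np.array(d["t"])
def onz(K,R,t,uv,z):
    r=R.T@np.linalg.inv(K)@np.array([uv[0],uv[1],1.]);c=-R.T@t
    return c+r*(z-c[2])/r[2]
def proj(K,R,t,X):
    p=K@(R@np.asarray(X)+t);return p[:2]/p[2]
E
python3 - <<'E'
from h import *
s=monitor.observe();print({k:np.round(v,3).tolist() for k,v in s.items()})
ims=[]
for n in("top","side"):
    d,K,R,t=cam(n);ims.append(d["frame"]);print(n,(-R.T@t).round(3),K[0,0])
    cv2.imwrite(f"pics/{n}0.png",d["frame"])
    for th in("stand","bin","stub0_center","cup_mid","arbor_mid","knob_mid","bedplate_mid"):
        for m in optics.masks_of(th,n)[:2]:
            x,y,w,h=m["rect"];print(th,round(m["p"],2),m["rect"],onz(K,R,t,(x+w/2,y+h/2),0.04).round(3))
E
```

```text
pics
{'clock': 0.0, 'qpos': [-1.263, 0.522, -0.036, 1.6, 0.021, 1.021, -0.113], 'qd': [0.001, -0.002, 0.002, -0.001, 0.001, -0.0, -0.0], 'joint_efforts': [0.0, -92.71, 1.98, -36.993, 0.018, 0.008, -0.0], 'position': [0.23, 0.581, 0.197], 'tool_rot': [-3.14, 0.0, 2.764], 'force': [-0.531, -0.988, -0.05], 'moment': [-0.042, -0.027, -0.024], 'finger_force': 0.0, 'grip_width': 0.085}
top [0.464 0.013 0.97 ] 443.7419152925029
stand 0.75 [193.3, 87.6, 129.3, 155.3] [0.609 0.14  0.04 ]
bin 0.67 [203.9, 128.1, 108.9, 106.8] [0.574 0.138 0.04 ]
bin 0.26 [179.7, 163.3, 17.6, 23.0] [0.584 0.286 0.04 ]
cup_mid 0.81 [183.8, 230.8, 39.1, 36.5] [0.429 0.247 0.04 ]
cup_mid 0.53 [208.0, 128.4, 105.2, 102.4] [0.578 0.134 0.04 ]
arbor_mid 0.55 [348.6, 196.4, 11.0, 15.8] [ 0.531 -0.065  0.04 ]
knob_mid 0.84 [181.4, 164.8, 18.7, 21.8] [0.582 0.281 0.04 ]
bedplate_mid 0.84 [311.2, 106.9, 64.7, 55.5] [ 0.679 -0.039  0.04 ]
side [ 0.46  -0.553  0.658] 427.57540233298533
stand 0.56 [274.9, 110.3, 150.8, 138.8] [0.63  0.155 0.04 ]
bin 0.78 [273.5, 107.1, 101.8, 112.0] [0.583 0.223 0.04 ]
stub0_center 0.46 [244.7, 145.8, 29.5, 42.9] [0.432 0.234 0.04 ]
stub0_center 0.3 [314.6, 242.2, 16.7, 41.2] [ 0.533 -0.066  0.04 ]
cup_mid 0.65 [243.6, 148.4, 27.9, 38.7] [0.428 0.233 0.04 ]
arbor_mid 0.59 [316.3, 245.4, 14.7, 33.2] [ 0.534 -0.065  0.04 ]
bedplate_mid 0.72 [362.3, 224.3, 72.0, 61.4] [ 0.673 -0.071  0.04 ]
```

View pics/top0.png

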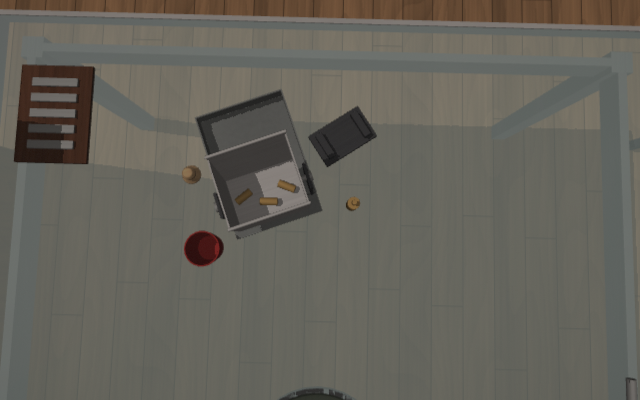

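View pics/side0.png

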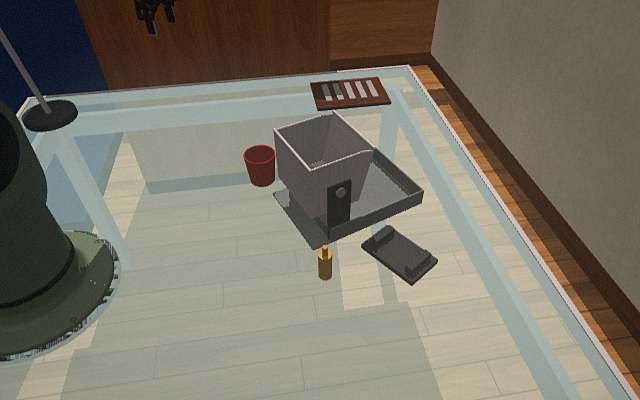

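Top view: the bin rim corners are at about (234,229), (309,203), (285,132) and (208,156), with three stubs on its floor. The cup is at (203,249), the knob at (191,175), the arbor at (353,203) and the bedplate at (342,136). In the side view the rim corners are at about (275,129), (308,170), (373,152) and (335,112).

```bash
cat >> h.py <<'E'
def S(p,x,y,z):
    c,s=np.cos(p[2]),np.sin(p[2]);return np.array([p[0]+c*x-s*y,p[1]+s*x+c*y,z])
E
python3 - <<'E'
from h import *
from scipy.optimize import least_squares
obs=[]
pts={"nl":(-.053,.075,.188),"nr":(-.053,-.075,.188),"fr":(.085,-.075,.185),"fl":(.085,.075,.185),"tl":(.21,.098,.04),"tr":(.21,-.098,.04)}
px={"top":{"nl":(234,229),"nr":(309,203),"fr":(285,132),"fl":(208,156),"tl":(197,118),"tr":(282,91)},
"side":{"nl":(275,129),"nr":(308,170),"fr":(373,152),"fl":(335,112),"tr":(423,191)}}
C={n:cam(n)[1:] for n in px}
def res(p): return np.concatenate([proj(*C[n],S(p,*pts[k]))-v for n in px for k,v in px[n].items()])
r=least_squares(res,[.57,.13,.33],loss="soft_l1");print(r.x,res(r.x).round(1).tolist())
np.save("p.npy",r.x);p=r.x
print("start pt",S(p,-.10,0,.26))
print(monitor.observe()["clock"])
E
```

```text
[0.54534935 0.11109919 0.35152081] [-3.2, 0.8, 2.8, -0.3, 2.4, -1.7, -0.2, 0.5, -0.4, -0.8, 1.8, -2.3, -2.9, -0.6, -0.3, 0.3, 0.5, -4.0, -2.2, -1.1, -0.1, -0.1]
start pt [0.45146433 0.07666659 0.26      ]
0.9
```

```bash
cat >> h.py <<'E'
from scipy.spatial.transform import Rotation as Ro
def rep(targets,tilt=0):
    """state in stand frame (mm) and tool-axes cm shifts to successive stand targets (mm, z from table)"""
    p=np.load("p.npy");s=monitor.observe();P=np.array(s["position"]);R=Ro.from_euler("xyz",s["tool_rot"]).as_matrix()
    c,sn=np.cos(p[2]),np.sin(p[2]);W=np.array([[c,-sn,0],[sn,c,0],[0,0,1]])
    q=W.T@(P-[p[0],p[1],0]);print("t",round(s["clock"],2),"tcp mm",(q*1e3).round(1),"F",(W.T@s["force"]).round(1),"claw",round(s["grip_width"],3))
    print(" axes x",(W.T@R[:,0]).round(3),"y",(W.T@R[:,1]).round(3),"z",(W.T@R[:,2]).round(3))
    Wt=np.column_stack([[0,0,1],[np.cos(tilt),0,np.sin(tilt)],[np.sin(tilt),0,-np.cos(tilt)]]) ; Wt[:,0]=np.cross(Wt[:,1],Wt[:,2])
    print(" rotvec to desired",Ro.from_matrix(R.T@W@Wt).as_rotvec().round(3))
    for t in targets:
        t=np.array(t)/1e3;print("  ->",t*1e3,"cm",(R.T@W@(t-q)*100).round(2));q=t
E
python3 -m handwheel '[{"dz":-1.3,"wz":0.17,"claw":0},{"dz":-1.3,"wz":0.17},{"dz":-1.3,"wz":0.17},{"dz":-1.3,"wz":0.17},{"dz":-1.3,"wz":0.16},{}]'
python3 -c "
from h import *;rep([(-110,0,260),(-110,0,180),(-75,0,180)])"
```

```text
t 0.9 tcp mm [-133.8  549.4  197.8] F [-0.9  0.4  0.2] claw 0.085
 axes x [-0.746  0.666 -0.   ] y [ 0.666  0.746 -0.   ] z [-0. -0. -1.]
 rotvec to desired [-0.     0.     0.841]
  -> [-110.    0.  260.] cm [-38.39 -39.38  -6.22]
  -> [-110.    0.  180.] cm [0. 0. 8.]
  -> [-75.   0. 180.] cm [-2.61  2.33 -0.  ]schema error: expected keys dx, dy, dz, wx, wy, wz, claw
```

```bash
python3 -m handwheel '[{"dx":0,"dy":0,"dz":-1.3,"wx":0,"wy":0,"wz":0.17,"claw":0},{"dx":0,"dy":0,"dz":-1.3,"wx":0,"wy":0,"wz":0.17,"claw":0},{"dx":0,"dy":0,"dz":-1.3,"wx":0,"wy":0,"wz":0.17,"claw":0},{"dx":0,"dy":0,"dz":-1.3,"wx":0,"wy":0,"wz":0.17,"claw":0},{"dx":0,"dy":0,"dz":-1.3,"wx":0,"wy":0,"wz":0.16,"claw":0},{"dx":0,"dy":0,"dz":0,"wx":0,"wy":0,"wz":0,"claw":0}]'
python3 -c "
from h import *;rep([(-110,0,260),(-110,0,180),(-75,0,180)])"
```

```text
clock: 1.65
position: [0.2306, 0.5813, 0.2635]
tool_rot: [3.141, -0.001, 1.925]
force: [0.0, -0.4, -0.2]
grip_width: 0.0
finger_force: 0.0
t 1.65 tcp mm [-133.6  549.9  263.5] F [-0.1 -0.4 -0.2] claw 0.0
 axes x [-0.002  1.     0.001] y [1.    0.002 0.001] z [ 0.001  0.001 -1.   ]
 rotvec to desired [ 0.001 -0.001  0.002]
  -> [-110.    0.  260.] cm [-54.99   2.23   0.3 ]
  -> [-110.    0.  180.] cm [-0.01 -0.01  8.  ]
  -> [-75.   0. 180.] cm [-0.01  3.5   0.  ]
```

```bash
python3 -m handwheel '[{"dx":-2,"dy":0.2,"dz":0,"wx":0,"wy":0,"wz":0,"claw":0},{"dx":-4,"dy":0.3,"dz":0,"wx":0,"wy":0,"wz":0,"claw":0},{"dx":-4,"dy":0.3,"dz":0,"wx":0,"wy":0,"wz":0,"claw":0},{"dx":-4,"dy":0.3,"dz":0,"wx":0,"wy":0,"wz":0,"claw":0},{"dx":-4,"dy":0.2,"dz":0,"wx":0,"wy":0,"wz":0,"claw":0},{"dx":-4,"dy":0.2,"dz":0,"wx":0,"wy":0,"wz":0,"claw":0},{"dx":-4,"dy":0.2,"dz":0,"wx":0,"wy":0,"wz":0,"claw":0},{"dx":-4,"dy":0.2,"dz":0,"wx":0,"wy":0,"wz":0,"claw":0}]'
python3 -m handwheel '[{"dx":-4,"dy":0.2,"dz":0,"wx":0,"wy":0,"wz":0,"claw":0},{"dx":-4,"dy":0.1,"dz":0,"wx":0,"wy":0,"wz":0,"claw":0},{"dx":-4,"dy":0,"dz":0,"wx":0,"wy":0,"wz":0,"claw":0},{"dx":-4,"dy":0,"dz":0,"wx":0,"wy":0,"wz":0,"claw":0},{"dx":-4,"dy":0,"dz":0,"wx":0,"wy":0,"wz":0,"claw":0},{"dx":-3,"dy":0,"dz":0,"wx":0,"wy":0,"wz":0,"claw":0},{"dx":-2,"dy":0,"dz":0,"wx":0,"wy":0,"wz":0,"claw":0},{"dx":0,"dy":0,"dz":0,"wx":0,"wy":0,"wz":0,"claw":0}]'
python3 - <<'E'
from h import *
rep([(-110,0,178),(-75,0,178)])
d=cam("top")[0]["frame"];e=cam("side")[0]["frame"]
cv2.imwrite("pics/m1.png",np.hstack([cv2.resize(d[60:300,140:440],(400,320)),cv2.resize(e[60:300,200:500],(400,320))]))
E
```

```text
clock: 2.65
position: [0.3524, 0.3035, 0.2624]
tool_rot: [-3.141, 0.0, 1.927]
force: [0.6, -0.4, 0.1]
grip_width: 0.0
finger_force: 0.0
clock: 3.65
position: [0.441, 0.0705, 0.2624]
tool_rot: [-3.141, 0.0, 1.924]
force: [-0.0, -0.3, 0.1]
grip_width: -0.0001
finger_force: 0.0
t 3.65 tcp mm [-112.    -2.2  262.4] F [-0.1 -0.3  0.1] claw -0.0
 axes x [-0.001  1.    -0.   ] y [ 1.     0.001 -0.001] z [-0.001 -0.    -1.   ]
 rotvec to desired [-0.001  0.     0.001]
  -> [-110.    0.  178.] cm [0.22 0.2  8.44]
  -> [-75.   0. 178.] cm [-0.   3.5 -0. ]
```

View pics/m1.png

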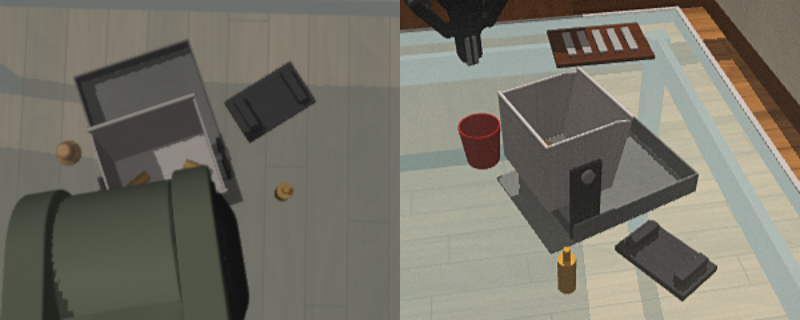

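The closed gripper hangs upright in front of the near wall with nothing in between, and nothing has moved. In the right half the fingertips are at about crop pixel (470,50).

```bash
python3 -m handwheel '[{"dx":0.2,"dy":0.2,"dz":2.2,"wx":0,"wy":0,"wz":0,"claw":0},{"dx":0,"dy":0,"dz":3,"wx":0,"wy":0,"wz":0,"claw":0},{"dx":0,"dy":0,"dz":3,"wx":0,"wy":0,"wz":0,"claw":0},{"dx":0,"dy":0.5,"dz":1,"wx":0,"wy":0,"wz":0,"claw":0},{"dx":0,"dy":1,"dz":0,"wx":0,"wy":0,"wz":0,"claw":0},{"dx":0,"dy":1,"dz":0,"wx":0,"wy":0,"wz":0,"claw":0},{"dx":0,"dy":0.5,"dz":0,"wx":0,"wy":0,"wz":0,"claw":0},{"dx":0,"dy":0,"dz":0,"wx":0,"wy":0,"wz":0,"claw":0}]'
python3 -c "
from h import *;rep([])"
python3 -m handwheel '[{"dx":0,"dy":0.8,"dz":-0.2,"wx":0,"wy":0,"wz":0,"claw":0},{"dx":0,"dy":1,"dz":-0.6,"wx":0,"wy":0,"wz":0,"claw":0},{"dx":0,"dy":1,"dz":-0.6,"wx":0,"wy":0,"wz":0,"claw":0}]'
python3 -c "
from h import *;rep([])"
```

```text
clock: 4.75
position: [0.4711, 0.0855, 0.1711]
tool_rot: [3.141, 0.0, 1.924]
force: [0.5, 0.9, 0.6]
grip_width: 0.0001
finger_force: 0.0
t 4.75 tcp mm [-78.6   1.5 171.1] F [0.8 0.7 0.6] claw 0.0
 axes x [-0.002  1.    -0.   ] y [1.    0.002 0.   ] z [ 0. -0. -1.]
 rotvec to desired [0.    0.    0.002]
clock: 5.12
position: [0.4978, 0.0954, 0.1854]
tool_rot: [3.141, 0.0, 1.924]
force: [0.6, -0.9, -0.5]
grip_width: -0.0001
finger_force: 0.0
t 5.12 tcp mm [-50.1   1.6 185.4] F [ 0.2 -1.  -0.5] claw -0.0
 axes x [-0.002  1.    -0.   ] y [1.    0.002 0.   ] z [ 0. -0. -1.]
 rotvec to desired [0.    0.    0.002]
```

Run:
```python
from h import *
o=[]
for n in("top","side"):
    d,K,R,t=cam(n);p=np.load("p.npy");f=d["frame"]
    for X in [(-.053,.075,.188),(-.053,-.075,.188),(.085,-.075,.185),(.085,.075,.185),(.21,.098,.04),(.21,-.098,.04)]:
        cv2.circle(f,tuple(int(round(v)) for v in proj(K,R,t,S(p,*X))),1,(0,0,255),-1)
    cv2.circle(f,tuple(int(round(v)) for v in proj(K,R,t,monitor.observe()["position"])),1,(0,255,0),-1)
    o.append(cv2.resize(f[80:260,180:380] if n=="side" else f[60:240,160:360],(400,360),interpolation=cv2.INTER_NEAREST))
cv2.imwrite("pics/m2.png",np.hstack(o))
```

```text
(no output)
```

View pics/m2.png

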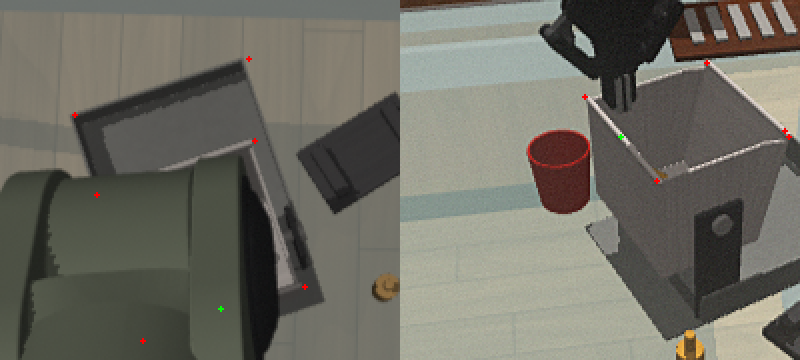

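Run:
```python
from h import *
d,K,R,t=cam("side");f=d["frame"]
w=cam("wrist")[0]["frame"]
print(proj(K,R,t,monitor.observe()["position"]))
cv2.imwrite("pics/m3.png",np.hstack([cv2.resize(f[80:180,250:340],(360,400),interpolation=cv2.INTER_CUBIC),cv2.resize(w,(440,275))[:, :].copy() if 0 else cv2.copyMakeBorder(cv2.resize(w,(440,275)),0,125,0,0,cv2.BORDER_CONSTANT)]))
```

```text
[289.54632978 148.7489516 ]
```

View pics/m3.png

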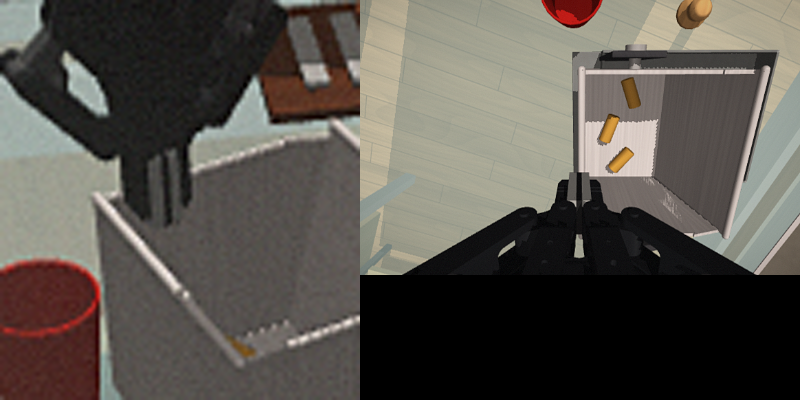

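Run:
```python
from h import *
d,K,R,t=cam("wrist");T=np.array(monitor.observe()["position"])
a=monitor.observe();Rt=Ro.from_euler("xyz",a["tool_rot"]).as_matrix()
print(proj(K,R,t,T),(Rt.T@(-R.T@t-T)).round(3),(Rt.T@R.T).round(2))
for k in (0,.01,.02,.03,.04): 
    X=T-k*Rt[:,2]; print(k,proj(K,R,t,X))
ds,Ks,Rs,ts=cam("side")
for k in (0,.01,.02,.03,.04): print(k,proj(Ks,Rs,ts,T-k*Rt[:,2]))
p=np.load("p.npy")
for X in [(-.053,.075,.188),(.085,.075,.185),(.085,-.075,.185)]: print("rim in wrist",proj(K,R,t,S(p,*X)))
```

```text
[318.83982296 237.68960446] [ 0.078 -0.    -0.176] [[-0.   -0.95 -0.31]
 [ 1.   -0.    0.  ]
 [-0.   -0.31  0.95]]
0 [318.83982296 237.68960446]
0.01 [318.88487874 245.10443048]
0.02 [318.93491239 253.33846613]
0.03 [318.99079712 262.53541231]
0.04 [319.05362302 272.87466673]
0 [289.41007046 148.83587822]
0.01 [289.06990193 144.43479993]
0.02 [288.72379135 139.95684375]
0.03 [288.37158166 135.39997759]
0.04 [288.01311019 130.76209709]
rim in wrist [315.5935882  105.70325538]
rim in wrist [586.25118184 105.82278373]
rim in wrist [528.34571512 346.34359443]
```

The fingertips show about 12 px above where the TCP projects, in both the side and wrist views. So the shut fingers really end about 25 mm short of the TCP and are passing just above the rim. I'll back off, go lower and push.

```bash
python3 -m handwheel '[{"dx":0,"dy":-2,"dz":-0.5,"wx":0,"wy":0,"wz":0,"claw":0},{"dx":0,"dy":-2,"dz":0,"wx":0,"wy":0,"wz":0,"claw":0},{"dx":0,"dy":0,"dz":2.5,"wx":0,"wy":0,"wz":0,"claw":0},{"dx":0,"dy":0,"dz":2.5,"wx":0,"wy":0,"wz":0,"claw":0},{"dx":0,"dy":0.5,"dz":0,"wx":0,"wy":0,"wz":0,"claw":0},{"dx":0,"dy":0.7,"dz":0,"wx":0,"wy":0,"wz":0,"claw":0},{"dx":0,"dy":0.7,"dz":0,"wx":0,"wy":0,"wz":0,"claw":0}]'
python3 -c "
from h import *;rep([])"
python3 -m handwheel '[{"dx":0,"dy":0.7,"dz":0,"wx":0,"wy":0,"wz":0,"claw":0},{"dx":0,"dy":0.7,"dz":-0.4,"wx":0,"wy":0,"wz":0,"claw":0}]'
python3 -c "
from h import *;rep([])"
```

```text
clock: 6.3
position: [0.4783, 0.0882, 0.1406]
tool_rot: [3.14, -0.0, 1.924]
force: [0.9, -0.7, 0.4]
grip_width: -0.0003
finger_force: 0.0
t 6.3 tcp mm [-70.9   1.5 140.6] F [ 0.6 -0.9  0.4] claw -0.0
 axes x [-0.002  1.     0.   ] y [1.    0.002 0.001] z [ 0.001  0.    -1.   ]
 rotvec to desired [ 0.001 -0.     0.002]
clock: 6.55
position: [0.4903, 0.0926, 0.1439]
tool_rot: [-3.14, -0.0, 1.924]
force: [-4.7, -1.9, 2.6]
grip_width: 0.0
finger_force: 2.1
t 6.55 tcp mm [-58.1   1.6 143.9] F [-5.1 -0.2  2.6] claw 0.0
 axes x [-0.001  1.     0.   ] y [ 1.     0.001 -0.001] z [-0.001  0.    -1.   ]
 rotvec to desired [-0.001 -0.     0.001]
```

```bash
python3 -m handwheel '[{"dx":0,"dy":0.6,"dz":-0.6,"wx":0,"wy":0,"wz":0,"claw":0},{"dx":0,"dy":0.7,"dz":-0.5,"wx":0,"wy":0,"wz":0,"claw":0},{"dx":0,"dy":0.9,"dz":-0.5,"wx":0,"wy":0,"wz":0,"claw":0},{"dx":0,"dy":1,"dz":-0.4,"wx":0,"wy":0,"wz":0,"claw":0}]'
python3 -c "
from h import *;rep([])"
python3 -m handwheel '[{"dx":0,"dy":1,"dz":-0.2,"wx":0,"wy":0,"wz":0,"claw":0},{"dx":0,"dy":1.1,"dz":-0.1,"wx":0,"wy":0,"wz":0,"claw":0},{"dx":0,"dy":0,"dz":0,"wx":0,"wy":0,"wz":0,"claw":0}]'
python3 - <<'E'
from h import *
rep([])
o=[]
for n in("wrist","side"):
    f=cam(n)[0]["frame"];o.append(cv2.resize(f,(400,250)) if n=="wrist" else cv2.resize(f[60:260,180:500],(400,250)))
cv2.imwrite("pics/m4.png",np.hstack(o))
E
```

```text
clock: 7.05
position: [0.5211, 0.104, 0.1642]
tool_rot: [3.141, 0.0, 1.924]
force: [-2.3, -0.0, 0.5]
grip_width: -0.0001
finger_force: 0.9
t 7.05 tcp mm [-25.2   1.7 164.2] F [-2.2  0.8  0.5] claw -0.0
 axes x [-0.002  1.    -0.   ] y [1.    0.002 0.   ] z [ 0. -0. -1.]
 rotvec to desired [0.    0.    0.002]
clock: 7.42
position: [0.541, 0.1112, 0.1667]
tool_rot: [3.141, 0.0, 1.924]
force: [0.1, 0.1, -0.2]
grip_width: 0.0001
finger_force: 0.0
t 7.42 tcp mm [ -4.1   1.6 166.7] F [ 0.1  0.1 -0.2] claw 0.0
 axes x [-0.002  1.    -0.   ] y [1.    0.002 0.001] z [ 0.001 -0.    -1.   ]
 rotvec to desired [0.001 0.    0.002]
```

View pics/m4.png

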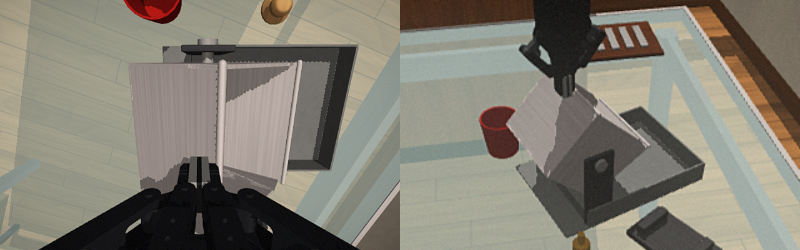

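The bin is about half tipped (~0.8 rad), with the fingertip on the outside of the near wall just behind the rim. Continuing the arc.

```bash
python3 -m handwheel '[{"dx":0,"dy":1,"dz":0.1,"wx":0,"wy":0,"wz":0,"claw":0},{"dx":0,"dy":1.1,"dz":0.2,"wx":0,"wy":0,"wz":0,"claw":0},{"dx":0,"dy":1,"dz":0.4,"wx":0,"wy":0,"wz":0,"claw":0},{"dx":0,"dy":0.9,"dz":0.6,"wx":0,"wy":0,"wz":0,"claw":0}]'
python3 -c "
from h import *;rep([])"
python3 -m handwheel '[{"dx":0,"dy":0.6,"dz":0.6,"wx":0,"wy":0,"wz":0,"claw":0},{"dx":0,"dy":0.6,"dz":0.6,"wx":0,"wy":0,"wz":0,"claw":0},{"dx":0,"dy":0.5,"dz":0.5,"wx":0,"wy":0,"wz":0,"claw":0}]'
python3 - <<'E'
from h import *
rep([])
o=[]
for n in("wrist","side"):
    f=cam(n)[0]["frame"];o.append(cv2.resize(f,(400,250)) if n=="wrist" else cv2.resize(f[60:260,180:500],(400,250)))
cv2.imwrite("pics/m5.png",np.hstack(o))
E
```

```text
clock: 8.02
position: [0.5798, 0.1254, 0.1546]
tool_rot: [3.138, 0.0, 1.924]
force: [2.8, 1.6, 13.7]
grip_width: 0.0003
finger_force: 6.2
t 8.03 tcp mm [ 37.3   1.6 154.6] F [ 3.2  0.5 13.7] claw 0.0
 axes x [-0.002  1.    -0.   ] y [1.    0.002 0.004] z [ 0.004 -0.    -1.   ]
 rotvec to desired [0.004 0.    0.002]
clock: 8.4
position: [0.5969, 0.1319, 0.1382]
tool_rot: [3.135, 0.0, 1.924]
force: [9.4, 3.5, 13.8]
grip_width: -0.0001
finger_force: 8.1
t 8.4 tcp mm [ 55.6   1.7 138.2] F [10.1  0.1 13.8] claw -0.0
 axes x [-0.002  1.    -0.   ] y [1.    0.002 0.006] z [ 0.006 -0.    -1.   ]
 rotvec to desired [0.006 0.    0.002]
```

View pics/m5.png

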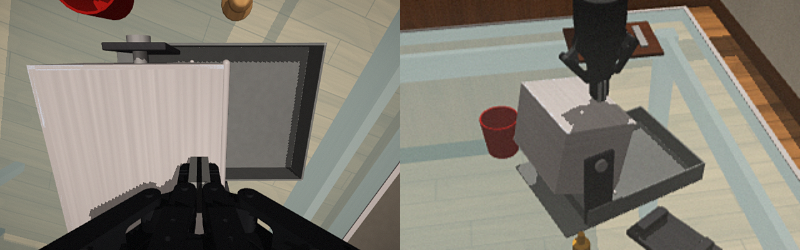

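The bin is near full tilt, with the fingertip on the near wall next to the rim. Next is pressing it down to the stop.

```bash
python3 -m handwheel '[{"dx":0,"dy":0.2,"dz":0.6,"wx":0,"wy":0,"wz":0,"claw":0},{"dx":0,"dy":0.2,"dz":0.5,"wx":0,"wy":0,"wz":0,"claw":0},{"dx":0,"dy":0.2,"dz":0.5,"wx":0,"wy":0,"wz":0,"claw":0},{"dx":0,"dy":0,"dz":0,"wx":0,"wy":0,"wz":0,"claw":0}]'
python3 -c "
from h import *;rep([])"
```

```text
clock: 9.0
position: [0.6083, 0.135, 0.1269]
tool_rot: [3.122, 0.002, 1.924]
force: [21.1, 6.3, 53.0]
grip_width: -0.0002
finger_force: 28.5
t 9.0 tcp mm [ 67.4   0.8 126.9] F [22.  -1.4 53. ] claw -0.0
 axes x [-0.002  1.    -0.002] y [1.    0.002 0.02 ] z [ 0.02  -0.002 -1.   ]
 rotvec to desired [0.02  0.002 0.002]
```

```bash
python3 -m handwheel '[{"dx":0,"dy":0,"dz":-1,"wx":0,"wy":0,"wz":0,"claw":0},{"dx":0,"dy":0,"dz":-3,"wx":0,"wy":0,"wz":0,"claw":0},{"dx":0,"dy":-2,"dz":-4,"wx":0,"wy":0,"wz":0,"claw":0},{"dx":0,"dy":-4,"dz":-2,"wx":0,"wy":0,"wz":0,"claw":0},{"dx":0,"dy":-4,"dz":0,"wx":0,"wy":0,"wz":0,"claw":0},{"dx":0,"dy":-4,"dz":0,"wx":0,"wy":0,"wz":0,"claw":0},{"dx":0,"dy":-3,"dz":0,"wx":0,"wy":0,"wz":0,"claw":0}]'
python3 - <<'E'
from h import *
rep([])
o=[]
for n in("top","side"):
    d,K,R,t=cam(n);f=d["frame"]
    for m in optics.masks_of("stub0_center",n): print(n,round(m["p"],2),m["rect"])
    o.append(cv2.resize(f[60:260,140:390],(400,320)) if n=="top" else cv2.resize(f[60:260,200:450],(400,320)))
cv2.imwrite("pics/m6.png",np.hstack(o))
E
```

```text
clock: 9.88
position: [0.4387, 0.0737, 0.2208]
tool_rot: [3.141, -0.0, 1.924]
force: [0.5, 0.7, -0.7]
grip_width: -0.0002
finger_force: 0.0
t 9.88 tcp mm [-113.     1.6  220.8] F [ 0.7  0.5 -0.7] claw -0.0
 axes x [-0.001  1.     0.   ] y [1.    0.001 0.   ] z [ 0.  0. -1.]
 rotvec to desired [ 0.    -0.     0.001]
side 0.53 [353.1, 204.3, 10.0, 9.9]
```

View pics/m6.png

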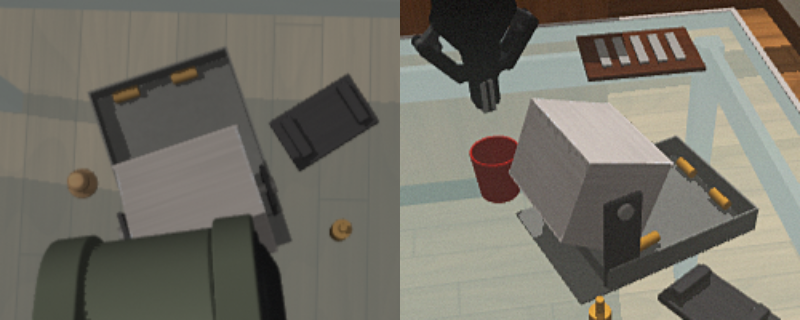

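All three stubs are in the tray. Two are against the far wall, at crop (126,95) and (184,76), and one is on the tray floor beside the right cheek, at (650,240) in the side view. The bin is at its stop. To bring it back I'll tilt the tool, reach in from the far side and push on the inside of the rim.

```bash
python3 -m handwheel '[{"dx":0,"dy":0,"dz":-4,"wx":0,"wy":0,"wz":0,"claw":0},{"dx":0,"dy":3,"dz":-2,"wx":0,"wy":0,"wz":0,"claw":0},{"dx":0,"dy":4,"dz":0,"wx":0,"wy":0,"wz":0,"claw":0},{"dx":0,"dy":4,"dz":0,"wx":0,"wy":0,"wz":0,"claw":0},{"dx":0,"dy":4,"dz":0,"wx":0,"wy":0,"wz":0,"claw":0},{"dx":0,"dy":4,"dz":0,"wx":0,"wy":0,"wz":0,"claw":0},{"dx":0,"dy":4,"dz":0,"wx":0,"wy":0,"wz":0,"claw":0},{"dx":0,"dy":3,"dz":0,"wx":0,"wy":0,"wz":0,"claw":0}]'
python3 -m handwheel '[{"dx":0,"dy":0,"dz":0,"wx":0.17,"wy":0,"wz":0,"claw":0},{"dx":0,"dy":0,"dz":0,"wx":0.17,"wy":0,"wz":0,"claw":0},{"dx":0,"dy":0,"dz":0,"wx":0.16,"wy":0,"wz":0,"claw":0},{"dx":0,"dy":0,"dz":0,"wx":0,"wy":0,"wz":0,"claw":0}]'
python3 -c "
from h import *;rep([(130,0,230),(100,0,112),(87,0,112)],-0.5);print(np.round(monitor.observe()['qpos'],2))"
```

```text
clock: 11.08
position: [0.6856, 0.165, 0.2795]
tool_rot: [-3.141, 0.0, 1.925]
force: [-0.4, 0.3, -0.1]
grip_width: 0.0001
finger_force: 0.0
clock: 11.58
position: [0.6731, 0.1609, 0.2644]
tool_rot: [-2.679, 0.0, 1.925]
force: [-0.9, -0.8, 0.8]
grip_width: -0.0001
finger_force: 0.0
t 11.57 tcp mm [137.1   2.8 264.4] F [-1.1 -0.5  0.8] claw -0.0
 axes x [-0.003  1.    -0.   ] y [ 0.895  0.003 -0.447] z [-0.447 -0.002 -0.895]
 rotvec to desired [0.037 0.002 0.003]
  -> [130.   0. 230.] cm [-0.27  0.9   3.39]
  -> [100.   0. 112.] cm [1.00e-02 2.58e+00 1.19e+01]
  -> [ 87.   0. 112.] cm [ 0.   -1.16  0.58]
[-0.41  0.97  0.26  0.72 -0.16  1.93  0.12]
```

```bash
python3 -m handwheel '[{"dx":-0.1,"dy":0.7,"dz":2,"wx":0,"wy":0,"wz":0,"claw":0},{"dx":-0.1,"dy":0.7,"dz":3,"wx":0,"wy":0,"wz":0,"claw":0},{"dx":0,"dy":0.7,"dz":3,"wx":0,"wy":0,"wz":0,"claw":0},{"dx":0,"dy":0.7,"dz":3,"wx":0,"wy":0,"wz":0,"claw":0},{"dx":0,"dy":0.7,"dz":3,"wx":0,"wy":0,"wz":0,"claw":0},{"dx":0,"dy":0,"dz":1.2,"wx":0,"wy":0,"wz":0,"claw":0}]'
python3 - <<'E'
from h import *
rep([(87,0,112)],-0.5);print(np.round(monitor.observe()['qpos'],2))
f=cam("side")[0]["frame"]
cv2.imwrite("pics/m7.png",cv2.resize(f[60:260,240:490],(750,600)))
E
```

```text
clock: 12.32
position: [0.638, 0.1456, 0.1175]
tool_rot: [-2.68, 0.002, 1.925]
force: [1.0, -0.8, 0.1]
grip_width: 0.0
finger_force: 0.0
t 12.32 tcp mm [ 98.8   0.5 117.5] F [ 0.6 -1.   0.1] claw 0.0
 axes x [-0.002  1.    -0.002] y [ 0.896  0.001 -0.445] z [-0.445 -0.003 -0.896]
 rotvec to desired [0.039 0.003 0.001]
  -> [ 87.   0. 112.] cm [-0.04 -0.82  1.02]
[-0.43  0.97  0.24  1.07 -0.15  1.57  0.14]
```

View pics/m7.png

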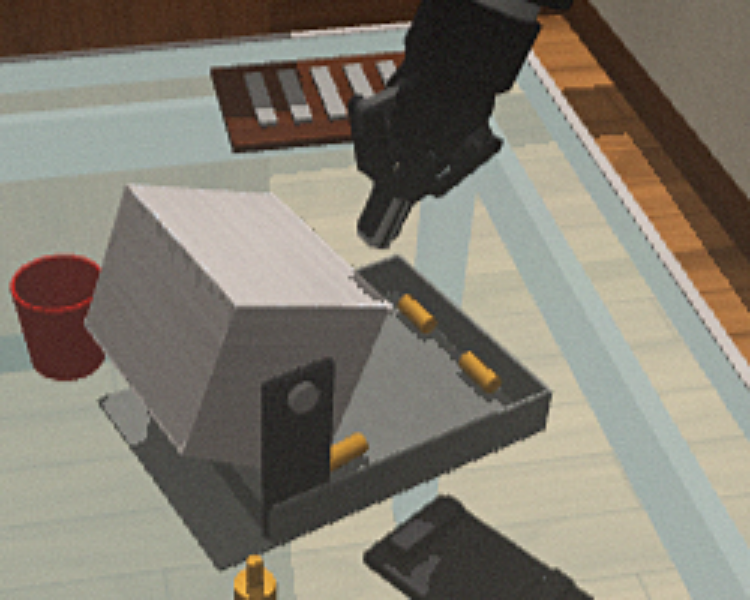

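The tool is beyond the rim, leaning away from the bin. The tip is at (375,240) and the rim's midpoint at about (329,248), so the tip is roughly 40 mm beyond it and a little below. The third stub at (350,450) lies in the tray, clear of the lip. Moving in to contact, then raising the bin along the arc.

```bash
python3 -m handwheel '[{"dx":0,"dy":-0.5,"dz":1.3,"wx":0,"wy":0,"wz":0,"claw":0},{"dx":0,"dy":-0.6,"dz":0.4,"wx":0,"wy":0,"wz":0,"claw":0},{"dx":0,"dy":-0.7,"dz":0.3,"wx":0,"wy":0,"wz":0,"claw":0},{"dx":0,"dy":-0.5,"dz":0.2,"wx":0,"wy":0,"wz":0,"claw":0}]'
python3 -c "
from h import *;rep([],-0.5)"
python3 -m handwheel '[{"dx":0,"dy":-0.7,"dz":-0.4,"wx":0,"wy":0,"wz":0,"claw":0},{"dx":0,"dy":-0.8,"dz":-0.6,"wx":0,"wy":0,"wz":0,"claw":0}]'
python3 -c "
from h import *;rep([],-0.5)"
```

```text
clock: 12.88
position: [0.6148, 0.1368, 0.1109]
tool_rot: [-2.695, 0.003, 1.926]
force: [43.5, 13.9, 14.8]
grip_width: -0.0
finger_force: 21.9
t 12.88 tcp mm [ 74.    0.2 110.9] F [45.6 -1.9 14.8] claw -0.0
 axes x [-0.004  1.    -0.003] y [ 0.902  0.002 -0.432] z [-0.432 -0.004 -0.902]
 rotvec to desired [0.053 0.004 0.002]
clock: 13.12
position: [0.6068, 0.1338, 0.1276]
tool_rot: [-2.696, 0.003, 1.926]
force: [10.2, 4.6, 5.2]
grip_width: -0.0001
finger_force: 5.0
t 13.12 tcp mm [ 65.5   0.2 127.6] F [11.2  0.8  5.2] claw -0.0
 axes x [-0.004  1.    -0.003] y [ 0.902  0.002 -0.431] z [-0.431 -0.004 -0.902]
 rotvec to desired [0.054 0.004 0.002]
```

```bash
python3 -m handwheel '[{"dx":0,"dy":-0.9,"dz":-0.7,"wx":0,"wy":0,"wz":0,"claw":0},{"dx":0,"dy":-1.2,"dz":-0.5,"wx":0,"wy":0,"wz":0,"claw":0},{"dx":0,"dy":-1.2,"dz":-0.3,"wx":0,"wy":0,"wz":0,"claw":0},{"dx":0,"dy":0,"dz":0,"wx":0,"wy":0,"wz":0,"claw":0}]'
python3 - <<'E'
from h import *
rep([],-0.5);print(np.round(monitor.observe()['qpos'],2))
f=cam("side")[0]["frame"]
cv2.imwrite("pics/m8.png",cv2.resize(f[60:260,240:490],(500,400)))
E
```

```text
clock: 13.62
position: [0.5799, 0.1239, 0.1535]
tool_rot: [-2.683, 0.002, 1.925]
force: [-0.2, 0.1, -0.0]
grip_width: 0.0002
finger_force: 0.0
t 13.62 tcp mm [ 36.8   0.2 153.5] F [-0.2  0.2 -0. ] claw 0.0
 axes x [-0.002  1.    -0.002] y [ 0.897  0.001 -0.443] z [-0.443 -0.003 -0.897]
 rotvec to desired [0.041 0.003 0.001]
[-0.45  0.83  0.25  1.29 -0.13  1.5   0.15]
```

View pics/m8.png

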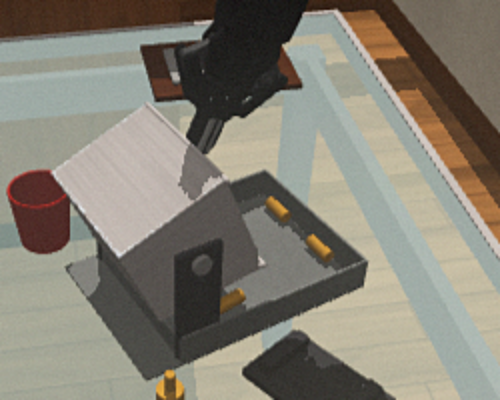

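The bin is coming back, at about 1.1 rad. The finger hooks the rim from inside at (205,150), and the stubs in the tray are undisturbed.

```bash
python3 -m handwheel '[{"dx":0,"dy":-0.8,"dz":-0.2,"wx":0,"wy":0,"wz":0,"claw":0},{"dx":0,"dy":-0.8,"dz":0,"wx":0,"wy":0,"wz":0,"claw":0},{"dx":0,"dy":-1.1,"dz":0.4,"wx":0,"wy":0,"wz":0,"claw":0},{"dx":0,"dy":-1.1,"dz":0.4,"wx":0,"wy":0,"wz":0,"claw":0},{"dx":0,"dy":-1,"dz":0.7,"wx":0,"wy":0,"wz":0,"claw":0},{"dx":0,"dy":-1,"dz":0.7,"wx":0,"wy":0,"wz":0,"claw":0}]'
python3 -c "
from h import *;rep([],-0.5)"
python3 -m handwheel '[{"dx":0,"dy":-0.6,"dz":0.7,"wx":0,"wy":0,"wz":0,"claw":0},{"dx":0,"dy":-0.6,"dz":0.7,"wx":0,"wy":0,"wz":0,"claw":0},{"dx":0,"dy":-0.5,"dz":0.6,"wx":0,"wy":0,"wz":0,"claw":0}]'
python3 -c "
from h import *;rep([],-0.5)"
```

```text
clock: 14.42
position: [0.5227, 0.1029, 0.1604]
tool_rot: [-2.683, 0.002, 1.925]
force: [2.4, 1.5, -1.1]
grip_width: -0.0003
finger_force: 1.5
t 14.43 tcp mm [-2.410e+01  1.000e-01  1.604e+02] F [ 2.8  0.6 -1.1] claw -0.0
 axes x [-0.003  1.    -0.002] y [ 0.897  0.001 -0.443] z [-0.443 -0.003 -0.897]
 rotvec to desired [0.041 0.003 0.001]
clock: 14.8
position: [0.5003, 0.0946, 0.1497]
tool_rot: [-2.683, 0.002, 1.925]
force: [2.6, 1.4, 0.7]
grip_width: -0.0
finger_force: 1.4
t 14.8 tcp mm [-47.9   0.  149.7] F [3.  0.4 0.7] claw -0.0
 axes x [-0.003  1.    -0.002] y [ 0.897  0.001 -0.443] z [-0.443 -0.003 -0.897]
 rotvec to desired [0.041 0.003 0.001]
```

```bash
python3 -m handwheel '[{"dx":0,"dy":-0.4,"dz":0.3,"wx":0,"wy":0,"wz":0,"claw":0},{"dx":0,"dy":-0.4,"dz":0.2,"wx":0,"wy":0,"wz":0,"claw":0},{"dx":0,"dy":0,"dz":0,"wx":0,"wy":0,"wz":0,"claw":0}]'
python3 -c "
from h import *;rep([],-0.5)"
```

```text
clock: 15.18
position: [0.493, 0.0919, 0.1489]
tool_rot: [-2.686, 0.002, 1.925]
force: [10.0, 2.5, -4.7]
grip_width: -0.0003
finger_force: 5.3
t 15.18 tcp mm [-55.8   0.  148.9] F [10.2 -1.1 -4.7] claw -0.0
 axes x [-0.003  1.    -0.002] y [ 0.898  0.002 -0.44 ] z [-0.44  -0.003 -0.898]
 rotvec to desired [0.044 0.003 0.002]
```

```bash
python3 -m handwheel '[{"dx":0,"dy":-0.4,"dz":0.2,"wx":0,"wy":0,"wz":0,"claw":0},{"dx":0,"dy":-0.3,"dz":0.2,"wx":0,"wy":0,"wz":0,"claw":0},{"dx":0,"dy":0,"dz":0,"wx":0,"wy":0,"wz":0,"claw":0}]'
python3 -c "
from h import *;rep([],-0.5)"
```

```text
clock: 15.55
position: [0.4925, 0.0917, 0.1488]
tool_rot: [-2.702, 0.003, 1.927]
force: [50.4, 15.5, -6.1]
grip_width: -0.0001
finger_force: 25.6
t 15.55 tcp mm [-56.3   0.  148.8] F [52.7 -2.8 -6.1] claw -0.0
 axes x [-0.005  1.    -0.003] y [ 0.905  0.003 -0.425] z [-0.425 -0.005 -0.905]
 rotvec to desired [0.061 0.005 0.003]
```

The rim no longer moves at 50 N, so the bin is on its upright stop. Backing off and lifting out.

```bash
python3 -m handwheel '[{"dx":0,"dy":1,"dz":-0.5,"wx":0,"wy":0,"wz":0,"claw":0},{"dx":0,"dy":0.7,"dz":-0.3,"wx":0,"wy":0,"wz":0,"claw":0},{"dx":0,"dy":0,"dz":-3,"wx":0,"wy":0,"wz":0,"claw":0},{"dx":0,"dy":-0.5,"dz":-4,"wx":0,"wy":0,"wz":0,"claw":0},{"dx":0,"dy":-2,"dz":-4,"wx":0,"wy":0,"wz":0,"claw":0},{"dx":0,"dy":-4,"dz":0,"wx":-0.1,"wy":0,"wz":0,"claw":0},{"dx":0,"dy":-4,"dz":0,"wx":-0.1,"wy":0,"wz":0,"claw":0},{"dx":0,"dy":-4,"dz":0,"wx":-0.1,"wy":0,"wz":0,"claw":0}]'
python3 -m handwheel '[{"dx":0,"dy":-4,"dz":0,"wx":-0.1,"wy":0,"wz":0,"claw":0},{"dx":0,"dy":-4,"dz":0,"wx":0,"wy":0,"wz":0,"claw":0},{"dx":0,"dy":0,"dz":0,"wx":0,"wy":0,"wz":0,"claw":0}]'
python3 - <<'E'
from h import *
rep([])
p=np.load("p.npy");o=[]
for n in("top","side"):
    d,K,R,t=cam(n);f=d["frame"]
    for X in [(-.053,.075,.188),(-.053,-.075,.188),(.085,-.075,.185),(.085,.075,.185)]:
        cv2.circle(f,tuple(int(round(v)) for v in proj(K,R,t,S(p,*X))),1,(0,0,255),-1)
    for th in("stub0_center","cup_mid","arbor_mid","knob_mid","bedplate_mid"):
        print(n,th,[(round(m["p"],2),m["rect"]) for m in optics.masks_of(th,n)[:3]])
    o.append(cv2.resize(f[60:280,140:390],(400,352)) if n=="top" else cv2.resize(f[60:280,220:470],(400,352)))
cv2.imwrite("pics/m9.png",np.hstack(o))
E
```

```text
clock: 16.55
position: [0.4202, 0.0653, 0.3001]
tool_rot: [-2.985, 0.002, 1.925]
force: [0.7, 0.4, 1.4]
grip_width: -0.0003
finger_force: 0.0
clock: 16.92
position: [0.3449, 0.0374, 0.3091]
tool_rot: [-3.083, 0.001, 1.924]
force: [0.4, -1.1, 0.4]
grip_width: -0.0001
finger_force: 0.0
t 16.93 tcp mm [-2.135e+02 -2.000e-01  3.091e+02] F [-0.  -1.1  0.4] claw -0.0
 axes x [-0.002  1.    -0.001] y [ 0.998  0.002 -0.058] z [-0.058 -0.001 -0.998]
 rotvec to desired [-0.058  0.001  0.002]
top stub0_center [(0.38, [351.4, 196.4, 9.7, 14.9])]
top cup_mid [(0.84, [184.6, 230.7, 34.2, 35.4])]
top arbor_mid [(0.55, [349.7, 195.1, 12.7, 16.1])]
top knob_mid [(0.51, [182.7, 164.2, 17.0, 22.3])]
top bedplate_mid [(0.55, [309.2, 109.1, 68.5, 56.5])]
side stub0_center []
side cup_mid [(0.91, [243.0, 145.5, 31.5, 40.9]), (0.43, [270.7, 111.1, 150.8, 139.1])]
side arbor_mid [(0.61, [315.4, 243.1, 18.1, 37.4]), (0.41, [351.1, 203.6, 11.3, 8.4])]
side knob_mid [(0.64, [355.2, 206.9, 8.8, 8.1])]
side bedplate_mid [(0.68, [362.1, 224.7, 72.1, 61.9]), (0.25, [243.9, 148.0, 29.6, 38.4])]
```

View pics/m9.png

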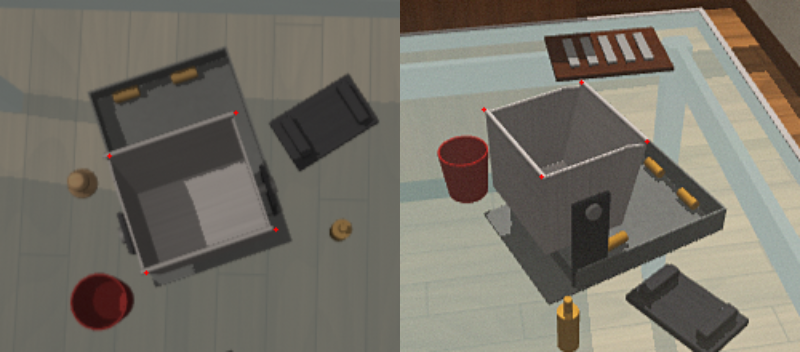

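The bin is empty and upright, with its rim corners on the predicted upright points. All three stubs are in the tray, the other objects have not moved, and the robot is clear.

```bash
python3 -c "
from workcell import job_done;print(job_done())"
```

```text
the job is handed in; nothing more can be done
None
```

I tipped the bin so all three stubs fell into the tray, pushed it back upright to its stop, and handed the job in at about 17 s; the other objects stayed where they were.

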